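# Stopper the thinner can and carry it by its bail to the spill tray

### The arm

A 6-joint arm with a two-finger parallel gripper is mounted at the origin on the work surface. World frame = base frame: x ahead of the robot, y to its left, z up, the work surface at z = 0. Lengths are in m, angles in rad, forces in N, time in s.
With the tool pointing down it reaches from about 0.25 to 0.85 m from the base axis. Payload 12.5 kg.
Tool frame: the origin (TCP) lies on the centre line of the jaws, within the pads' length; the fingertips stand 22 mm ahead of it and the grasp point (between the pads) lies 3 mm ahead of it; z points along the fingers, y is the direction in which the jaws open and shut (so a half turn about z gives the same grasp; the last joint's range is limited). The gripper opens to 93 mm and grips with 3 to 60 N. Pads are 15 mm wide; open, the fingers measure 128 mm over their backs; the gripper's body (75 mm by 188 mm) begins 65 mm behind the grasp point.
Start: joints at [1.236, 0.351, 1.652, -0, 1.139, -0.085], TCP at [0.136, 0.533, 0.241] pointing down, gripper open.
Joint ranges: [-2.75, 2.75], [-0.79, 2.1], [0.01, 2.65], [-1.57, 4.71], [0.07, 3.14], [-2.87, 2.87]. Speed limits (rad/s): [2.22, 2.22, 2.79, 3.14, 3.14, 3.14].

### API

Orientations are given as a rotation vector (axis times angle).
In Python, from plant import monitor, optics, ticket, nets gives the robot as it stands.
- The arm moves only by the tool move_arm, never from a script. Its argument "deltas" is text: rows parted by semicolons, each of 6 numbers parted by spaces: the shift along the world's x, y, z normalised to -1 to 1, where 1 is 25 cm, then the turn, a rotation vector about the world's x, y, z normalised to -1 to 1, where 1 is 90 degrees. A call has 1 to 10 rows; each row shifts and turns the commanded pose from where the row before left it; what a row does not reach is not made up. A row lasts 1/12 s, in which the tool goes at most 41.7 mm and 7.16 degrees, less where a joint would pass 70% of its speed; a pose out of reach is approached as far as the arm can. A call with a number of a shift or a turn outside -1 to 1 is refused whole. A call with a gripper value outside its range is refused whole. "claw" is the opening, from 0 (shut) to 1 (fully open), set as the call begins (left out, the last holds). The fingers move at their own pace and stop on an object; "force" is the grip in N (left out, the last holds). Time passes only in rows, so rows that do not move let the fingers close. It gives the time, the measured TCP pose, the force and the opening at its end, in the units of the state.
- monitor.state(): the state, without advancing time (a new reading comes with each control period).
- optics.camera(name): name is "scene" or "side" or "wrist"; returns the picture (384x512x3 uint8, red, green, blue); there is no depth.
- optics.get_calibration(name): a dict with "vertical_fov" (degrees; the focal length in pixels is half the picture's height over the tangent of half this angle, whatever the lens; pixels are square), "cx", "cy" (the principal point, pixels), "k1" (the pictures are not rectified: a ray, as slopes to the right and down, at radius r is drawn at 1 + k1 r^2 times it, then the intrinsics apply), "R" (3x3) and "t" (3): a world point X has camera coordinates R X + t. Camera axes: x right, y down, z forward; pixel columns grow to the right and rows downward; lengths in m; the calibration is good to about 2 mm. A picture is of the moment at which its call begins: read the wrist's pose just before it. get_calibration takes no time and is no camera call; for the wrist camera it gives the pose at the moment of the call.
- ticket.finish_job(): hands the job in, once; it reports no verdict.
Trained networks look in the newest picture that a camera, given by its name, has taken for a name from the list of things; names that differ only in an ending like _2 or _b are one class to them, and where a whole thing is asked for, a point or a joint stands for the part that bears it (a point fixed in the world has none). Each returns a list of dicts, best first, with "confidence" (0 to 1); they miss things now and then, are a little off and sometimes report something else, mostly with a low value. They report only what shows in the picture. A call takes as long as a camera call. They do not tell look-alikes from the thing itself.
- nets.boxes_of(camera, name): "box" ([left, top, width, height] in pixels, round what is visible of it).
- nets.pinpoint(camera, name): "centre" ([column, row] in pixels: a listed point, or the origin of a listed thing).
The state is a dict: "time_s": time; "joints": joint angles; "dq": joint speeds; "joint_efforts": joint torques, N m; "tool_pos": TCP position; "orientation": TCP orientation; "force": force on the tool from outside, world axes, zero at the start; "wrist_torque": the same for the moment, N m; "grip_width": finger opening in m.
Only numpy, scipy, OpenCV 4.12 (cv2) and the standard library are available. Lean on these libraries where they do the work, as an engineer would, in place of code of your own. Each camera call takes 0.05 s, during which the arm holds its last target. There are 200 camera calls.

### The job

The session is over, so put the thinner can away: push the tapered stopper that fits fully home in the can's slanted spout and let go of it, then raise the folded wire bail upright while the can stays standing on the table, lift the can by the bail's wooden grip, and stand it upright on the floor of the spill tray, inside the rim, with the stopper still home. Do not drop or tip the can, never lift it unstoppered, and leave the other things on the table where they are.

Things in the scene. Friction and masses are not known exactly. Their poses are not given: they have to be found in the camera images.
- can: The thinner can, loose, bare metal, 0.5 to 0.9 kg in all: round body 124 mm across and 110 mm tall, then a conical shoulder up to 140 mm (44 mm across there), then a round dark filler cap 34 mm across with its top at 156 mm. Origin: centre of its underside; z up. The slanted spout is on its -x side; the bail's two pivots are at y = +-68 mm, x = 0, 108 mm high; the folded bail sticks out on its +x side.
- spout: The can's slanted round neck, part of the can (it moves with it). Origin: centre of its open mouth, which is at (-67, 0, 165.5) mm in the can's frame; z points out of the mouth along the neck, leaning 35 degrees from vertical towards the can's -x. Straight bore 38 mm across, clear for at least 44 mm below the mouth; wall 3 mm, so 44 mm across outside. About 2 mm clearance all round the fully seated stopper.
- bail (a joint): Angle of the can's wire bail (wire 4.4 mm thick, running from the pivots along y = +-68 mm and curving in to the grip): 0 folded level to the can's +x side, grows as it is raised, 1.571 upright, stop at 1.75. Light friction (about 0.06 N m) keeps it wherever it is left; swing it along its arc, for pushing in along it towards the can tips the can. Range of the start 0 to 0.25.
- grip: Wooden grip of the bail, a cylinder 18 mm across and 64 mm long that turns easily on the wire (so the lifted can swings a little). Origin: its middle, 110 mm from the pivot line (so at x = 110 mm cos(bail), z = 108 mm + 110 mm sin(bail) in the can's frame). y lies along it, parallel to the can's y; its x and z spin. When folded level there are 39 mm free between it and the can's wall.
- stopper: The stopper that fits, the larger of two, loose, dark rubber, about 35 g, standing on its narrow end. Origin: centre of the narrow end; z up along its axis. Taper 26 mm across at the origin to 34 mm at 34 mm; flange 50 mm across from 34 to 40 mm; round knob to hold it by, 26 mm across, from 40 to 76 mm. Fully home its flange lies on the spout's mouth, so its origin is 34 mm inside the mouth.
- small_stopper: A smaller stopper of the same shape, not for this can, loose, standing: 61 mm tall, flange 33 mm across, knob 18 mm across. Origin: centre of its narrow end. Leave it.
- tray: The spill tray, fixed: square open metal tray, 170 mm outside, walls 4 mm thick, rim 20 mm high, inner floor 4 mm above the table, 162 mm across inside. Origin: centre of its underside; x and y along its sides. Empty; it stands at the left or the right.
- kit_box: An open cardboard kit box, fixed, on the side away from the tray: 170 mm square, 42 mm tall. Origin: centre of its underside.
- cleaner: A tall closed white bottle beside the can, 52 mm across, 170 mm tall, loose. Origin: centre of its underside. Bystander.
- primer: A short closed jar beside the can, 48 mm across, 75 mm tall, loose. Origin: centre of its underside. Bystander.
- paint: A small closed paint jar, 34 mm across, 70 mm tall, loose. Origin: centre of its underside. Bystander.
- driver: A screwdriver 170 mm long, lying behind the can. Bystander.
- nippers: Sprue nippers with yellow handles, 135 mm long, 16 mm thick, lying behind the can; origin near the pivot. Bystander.
Things that resemble listed ones, but are neither listed nor needed, are in the scene too. Leave any red look-alike of the can alone.

How it is judged:
By the outcome, as a careful person would: the job done as asked, in the order asked, and still so for the second after the job is handed in, with the robot touching nothing.
It also fails if it takes over 72 s, if anything falls off the work surface, if the arm or the gripper's body presses on something with over 40 N, if the wrist force passes 120 N, or if a joint passes its speed limit or range.

## Working session

There is one attempt and no reset: what is moved stays moved. The work goes in short steps, Python scripts to look and compute and a tool call to move; the robot and the scene stay as the last step left them, time stands still between calls to the robot, and variables do not carry over. Pictures are saved under pics/ and viewed, about 8 in all and at most 12, crops included, and the job is handed in when it is done.

Besides the shell and the picture viewer there is one more tool, called as name(argument=value, ...), one argument or row to a line, values as JSON. move_arm: Moves the arm, as the interface text tells. Its arguments: {"type":"object","properties":{"deltas":{"type":"string"},"claw":{"type":"number"},"force":{"type":"number"}},"required":["deltas"]}

```bash
ls; mkdir -p pics
cat > h.py <<'E'
import numpy as np, cv2
from plant import monitor, optics, ticket, nets
def cal(n):
    c=optics.get_calibration(n); f=192/np.tan(np.radians(c['vertical_fov'])/2)
    return f,c['cx'],c['cy'],c['k1'],np.array(c['R']),np.array(c['t'])
def proj(n,X,c=None):
    f,cx,cy,k,R,t=c or cal(n); p=R@np.array(X,float)+t; s=p[:2]/p[2]; s=s*(1+k*(s@s)); return np.array([cx+f*s[0],cy+f*s[1]])
def ray(n,px,c=None):
    f,cx,cy,k,R,t=c or cal(n); d=np.array([(px[0]-cx)/f,(px[1]-cy)/f]); s=d.copy()
    for _ in range(20): s=d/(1+k*(s@s))
    return -R.T@t, R.T@np.array([s[0],s[1],1])
def onz(n,px,z,c=None):
    o,d=ray(n,px,c); return o+d*(z-o[2])/d[2]
def tri(rs):
    A=0;b=0
    for o,d in rs:
        d=d/np.linalg.norm(d);P=np.eye(3)-np.outer(d,d);A=A+P;b=b+P@o
    X=np.linalg.solve(A,b); return X,[np.linalg.norm((np.eye(3)-np.outer(d,d)/(d@d))@(X-o)) for o,d in rs]
def save(n,fn):
    im=optics.camera(n); cv2.imwrite('pics/'+fn,im[:,:,::-1]); return im
E
python3 - <<'E'
from h import *
a=save('scene','a.png');b=save('side','b.png')
for n in('scene','side'):
    c=cal(n);print(n,'cam at',-c[4].T@c[5],c[4][2],c[3])
    for o in['can','spout','grip','stopper','small_stopper','tray','kit_box','cleaner','primer','paint']:
        print(o,[(np.round(d['centre']).tolist(),round(d['confidence'],2),) for d in nets.pinpoint(n,o)[:4]],[(np.round(d['box']).tolist(),round(d['confidence'],2)) for d in nets.boxes_of(n,o)[:3]])
E
```

```text
pics
scene cam at [ 0.95527456 -0.408907    0.93738385] [-0.44690982  0.41210898 -0.79400114] -0.0917121815810082
can [([272.0, 183.0], 0.65), ([277.0, 265.0], 0.65), ([260.0, 136.0], 0.62)] [([262.0, 178.0, 71.0, 73.0], 0.97), ([236.0, 93.0, 43.0, 58.0], 0.7)]
spout [([272.0, 187.0], 0.61), ([271.0, 112.0], 0.6)] [([260.0, 107.0, 20.0, 19.0], 0.69), ([262.0, 179.0, 26.0, 21.0], 0.62)]
grip [([322.0, 228.0], 0.42), ([244.0, 95.0], 0.4)] [([314.0, 218.0, 18.0, 23.0], 0.61), ([235.0, 90.0, 17.0, 11.0], 0.5)]
stopper [([278.0, 173.0], 0.66)] [([309.0, 148.0, 73.0, 51.0], 0.38)]
small_stopper [([320.0, 230.0], 0.55)] [([190.0, 224.0, 12.0, 15.0], 0.53)]
tray [([173.0, 319.0], 0.88)] [([125.0, 275.0, 98.0, 98.0], 0.8)]
kit_box [([343.0, 176.0], 0.64)] [([311.0, 144.0, 72.0, 56.0], 0.56)]
cleaner [([329.0, 218.0], 0.74)] [([322.0, 178.0, 23.0, 47.0], 0.92)]
primer [([278.0, 267.0], 0.95)] [([271.0, 248.0, 17.0, 24.0], 0.78)]
paint [([245.0, 334.0], 0.5)] [([237.0, 322.0, 17.0, 22.0], 0.54)]
side cam at [ 0.23187437 -0.65333323  0.82115511] [ 0.27737001  0.6632122  -0.695137  ] -0.045762434
[... 392 characters left out ...]
.0, 156.0], 0.61), ([74.0, 169.0], 0.44), ([351.0, 211.0], 0.16)] [([72.0, 160.0, 10.0, 19.0], 0.7), ([302.0, 150.0, 15.0, 18.0], 0.44)]
stopper [([194.0, 194.0], 0.63)] [([182.0, 173.0, 21.0, 26.0], 0.84), ([300.0, 148.0, 15.0, 21.0], 0.64)]
small_stopper [([244.0, 288.0], 0.79), ([356.0, 211.0], 0.54)] []
tray [] [([298.0, 286.0, 120.0, 98.0], 0.56)]
kit_box [([224.0, 146.0], 0.91)] [([193.0, 118.0, 66.0, 50.0], 0.91), ([301.0, 151.0, 16.0, 18.0], 0.5)]
cleaner [([318.0, 164.0], 0.58)] [([261.0, 122.0, 21.0, 35.0], 0.6)]
primer [([315.0, 219.0], 0.95)] [([307.0, 196.0, 20.0, 33.0], 0.98)]
paint [([384.0, 268.0], 0.8)] [([377.0, 248.0, 23.0, 29.0], 0.95), ([240.0, 160.0, 30.0, 26.0], 0.35)]
```

```bash
python3 -c "
import cv2;a=cv2.imread('pics/a.png');b=cv2.imread('pics/b.png');cv2.imwrite('pics/ab.png',cv2.vconcat([a,b])) if 0 else None"
```

```text
(no output)
```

View pics/a.png

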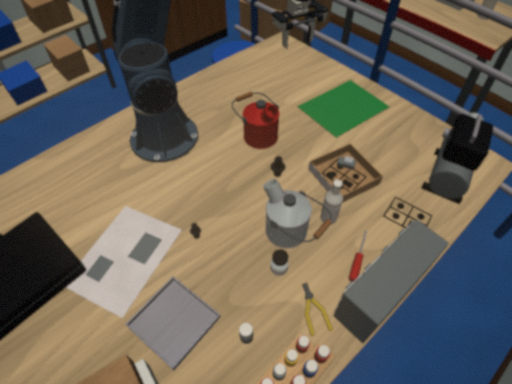

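View pics/b.png

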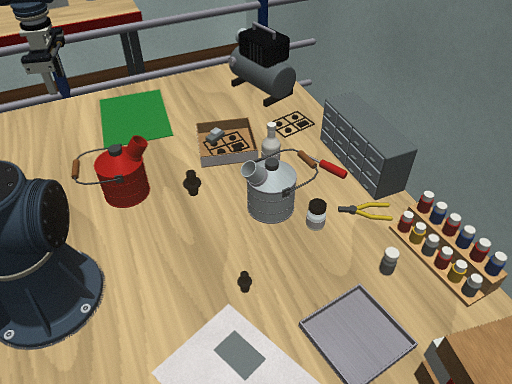

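The first picture shows the grey can at about (288,222) in the scene view, with the tray at (173,322), the two stoppers at (278,165) and (195,230), and the red look-alike at (260,125). In the side view, the can is at (271,190), the stoppers at (192,182) and (244,282), and the tray at (358,335). Next I'll zoom in to pick pixels.

Run:
```python
from h import *
a=cv2.imread('pics/a.png');b=cv2.imread('pics/b.png')
def crop(im,x,y,w,h):  # to 400x300
    return cv2.resize(im[y:y+h,x:x+w],(400,300),interpolation=cv2.INTER_CUBIC)
A=crop(a,250,145,100,75+0); 
c1=crop(a,250,175,100,75);c2=crop(b,230,145,100,75)
c3=np.hstack([cv2.resize(a[150:187,253:303],(200,150),interpolation=2),cv2.resize(a[213:250,170:220],(200,150),interpolation=2)])
c4=np.hstack([cv2.resize(b[165:202,167:217],(200,150),interpolation=2),cv2.resize(b[265:302,220:270],(200,150),interpolation=2)])
t1=cv2.resize(a[270:375,118:228],(400,300));t2=cv2.resize(b[280:384,295:425],(400,300))
cv2.imwrite('pics/c.png',np.vstack([np.hstack([c1,c2]),np.hstack([c3,c4])]))
```

```text
(no output)
```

View pics/c.png

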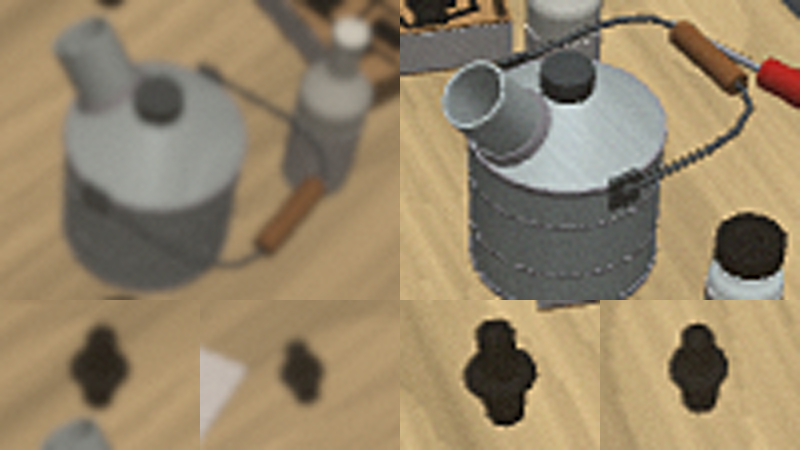

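The grey can's spout points towards the lower left of the side view, and its mouth is at about (248,168). The grip is at (307,159). The stopper at side (192,183) is clearly the larger of the two. Next I'll fit the poses.

Run:
```python
from h import *
from scipy.optimize import least_squares
C={n:cal(n) for n in('scene','side')}
obs={'scene':dict(cap=(289.5,197.2),sp=(270.5,183.2),grip=(322.5,228.7),pf=(302.5,193.2),pn=(274.2,224.5)),
'side':dict(cap=(271.8,160.3),sp=(248.2,168.2),grip=(307.2,159),pn=(286.2,192.5))}
def pts(p):
    x,y,a,b=p; R=np.array([[np.cos(a),-np.sin(a),0],[np.sin(a),np.cos(a),0],[0,0,1]])
    L=dict(cap=(0,0,.156),sp=(-.067,0,.1655),grip=(.11*np.cos(b),0,.108+.11*np.sin(b)),pf=(0,.07,.108),pn=(0,-.07,.108))
    return {k:R@np.array(v)+[x,y,0] for k,v in L.items()}
def res(p):
    P=pts(p); return np.concatenate([proj(n,P[k],C[n])-np.array(o) for n in obs for k,o in obs[n].items()])
X,e=tri([ray(n,obs[n]['cap'],C[n]) for n in C]);print('cap',X,e)
best=min((least_squares(res,[X[0],X[1],a,.1],loss='soft_l1') for a in np.arange(-3,3.2,.7)),key=lambda r:r.cost)
print('can',best.x,best.cost);print(np.round(res(best.x).reshape(-1,2),1))
print({k:np.round(v,4) for k,v in pts(best.x).items()})
for k in('sp','grip'):print(k,tri([ray(n,obs[n][k],C[n]) for n in C]))
# stopper flange, small
for nm,s,d in(('stop',(277.7,167),(192.2,183)),('small',(195.3,230.5),(244.5,282.3))):
    print(nm,tri([ray('scene',s,C['scene']),ray('side',d,C['side'])]))
print('tray',onz('scene',(173.5,322.5),.02,C['scene']),tri([ray('scene',(173.5,322.5)),ray('side',(358,335))]))
for c in ((175.5,279),(219,320),(171.5,367),(127.5,322)):print(onz('scene',c,.02,C['scene']))
for c in ((360,287),(416,346),(300,326)):print('sd',onz('side',c,.02,C['side']))
for nm,s,d,z in(('cleaner',(335.5,183.5),(271,126),.17),('primer',(280,253.5),(317.5,205),.075),('paint',(245.5,326),(390.5,253),.07)):
    print(nm,tri([ray('scene',s,C['scene']),ray('side',d,C['side'])]))
s=monitor.state();print(s['time_s'],s['tool_pos'],s['orientation'],s['force'])
c=cal('wrist');print(c[4],-c[4].T@c[5],c[0])
```

```text
cap [0.57877899 0.04832878 0.16043421] [np.float64(0.0005950464273539398), np.float64(0.000595046427354016)]
can [0.57907805 0.05048329 0.13874226 0.05455348] 2.7723689951719153
[[ 0.5  0.9]
 [-0.3  0.1]
 [-0.   0.2]
 [ 1.  -0.2]
 [-1.2  0.7]
 [-0.5  0.6]
 [-0.6 -0.6]
 [-0.8 -0.2]
 [ 0.6 -0.3]]
{'cap': array([0.5791, 0.0505, 0.156 ]), 'sp': array([0.5127, 0.0412, 0.1655]), 'grip': array([0.6879, 0.0657, 0.114 ]), 'pf': array([0.5694, 0.1198, 0.108 ]), 'pn': array([ 0.5888, -0.0188,  0.108 ])}
sp (array([0.51345665, 0.04122087, 0.16469385]), [np.float64(0.0011986934002867385), np.float64(0.0011986934002868536)])
grip (array([0.68848903, 0.06430886, 0.1153016 ]), [np.float64(0.0010984472126159964), np.float64(0.0010984472126160509)])
stop (array([0.40572599, 0.18178408, 0.03594932]), [np.float64(0.00029127433879507663), np.float64(0.00029127433879507257)])
small (array([ 0.41595428, -0.16121294,  0.0281486 ]), [np.float64(0.0017465495247555472), np.float64(0.0017465495247555587)])
tray [ 0.59053433 -0.36167502  0.02      ] (array([ 0.58528622, -0.36113153,  0.00663897]), [np.float64(0.
[... 347 characters left out ...]
ay([0.63339935, 0.16929957, 0.16652751]), [np.float64(0.0006348076331783585), np.float64(0.0006348076331782416)])
primer (array([ 0.65260213, -0.05579845,  0.07620931]), [np.float64(0.004114213111124182), np.float64(0.004114213111124069)])
paint (array([ 0.73167818, -0.24587872,  0.0685964 ]), [np.float64(0.0029458699681207652), np.float64(0.002945869968120752)])
2.1 [0.1359462  0.53291509 0.24061737] [ 3.91372839e-01  3.11710791e+00 -7.80924679e-05] [-0.46738632 -0.2064827  -0.04104519]
[[ 2.47644653e-01  9.68850553e-01  8.56001566e-04]
 [ 9.36211845e-01 -2.39529192e-01  2.57163658e-01]
 [ 2.49358190e-01 -6.28838061e-02 -9.66367487e-01]] [0.06761035 0.55035288 0.38387735] 277.13742577403804
```

Two independent fits agree to about 1 mm. The can is at (0.579, 0.050) with yaw 0.139 and bail about 0.05. The stopper is at (0.406, 0.182) and the tray at (0.586, -0.361). Now I'll move above the stopper.

move_arm(
  deltas=".09 -.117 -.02 0 0 .0206;.09 -.117 -.02 0 0 .0206;.09 -.117 -.02 0 0 .0206;.09 -.117 -.02 0 0 .0206;.09 -.117 -.02 0 0 .0206;.09 -.117 -.02 0 0 .0206;.09 -.117 -.02 0 0 .0206;.09 -.117 -.02 0 0 .0206;.09 -.117 -.02 0 0 .0206;.09 -.117 -.02 0 0 .0206",
  claw=0.8,
  force=20,
)

```text
time_s: 2.93
tool_pos: [0.3618, 0.2389, 0.1907]
orientation: [-0.119, 3.139, 0.0]
force: [0.3, 0.3, 0.8]
grip_width: 0.0744
```

move_arm(
  deltas=".09 -.117 -.02 0 0 .0206;.09 -.117 -.02 0 0 .0206;0 0 0 0 0 0;0 0 0 0 0 0",
)

```text
time_s: 3.27
tool_pos: [0.4066, 0.1808, 0.1804]
orientation: [0.212, -3.134, 0.0]
force: [0.2, -0.8, 0.6]
grip_width: 0.0745
```

Run:
```python
from h import *
from scipy.spatial.transform import Rotation as R
s=monitor.state();print(s['time_s'],s['tool_pos'],R.from_rotvec(s['orientation']).as_matrix().round(3).tolist())
c=cal('wrist');im=save('wrist','w1.png')
print('pred top',proj('wrist',[.4057,.1818,.076],c),'bottom',proj('wrist',[.4057,.1818,0],c),'cap',proj('wrist',[.579,.0505,.156],c),'sp',proj('wrist',[.5127,.0412,.1655],c))
for o in('stopper','spout'):
  print(o,nets.boxes_of('wrist',o)[:2],nets.pinpoint('wrist',o)[:2])
```

```text
3.2667 [0.40656556 0.18075548 0.18044291] [[-0.991, -0.134, -0.0], [-0.134, 0.991, -0.0], [0.0, -0.0, -1.0]]
pred top [257.44155053 194.65916039] bottom [257.09583451 177.39183587] cap [ 73.69824957 398.53833966] sp [ 46.85439898 343.13304136]
stopper [{'box': [235.1, 160.3, 45.6, 48.5], 'confidence': 0.86}] [{'centre': [258.7, 179.0], 'confidence': 0.76}]
spout [{'box': [353.5, 0.0, 98.4, 112.3], 'confidence': 0.7}] [{'centre': [408.4, 71.6], 'confidence': 0.95}]
```

View pics/w1.png

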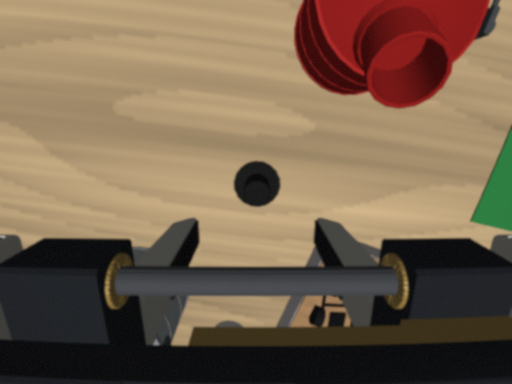

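The wrist view shows the stopper from above. The knob is at (257,188) and the flange circle at (257,184), which matches the prediction within a few pixels. The red can's spout rim is at (408,72), close by, so I'll check its clearance to the gripper body.

Run:
```python
from h import *
c=cal('wrist')
print('flange',onz('wrist',(257.3,184),.04,c),'knob',onz('wrist',(257.3,188),.076,c))
for p,z in (((408,70),.1655),((390,107),.15),((368,75),.165),((350,95),.10),((297,45),.10)): print(p,onz('wrist',p,z,c))
a=cal('scene');b=cal('side')
print('redcap',tri([ray('scene',(261.5,102)),ray('side',(115,150))]),'sp',tri([ray('scene',(271,111)),ray('side',(140,140))]))
```

```text
flange [0.40319614 0.18376591 0.04      ] knob [0.39838243 0.18290024 0.076     ]
(408, 70) [0.29894367 0.25087269 0.1655    ]
(390, 107) [0.31781709 0.25292729 0.15      ]
(368, 75) [0.30482082 0.22984198 0.165     ]
(350, 95) [0.30872497 0.24256339 0.1       ]
(297, 45) [0.27957781 0.19575423 0.1       ]
redcap (array([0.23518187, 0.26595143, 0.14988476]), [np.float64(0.004414170618990297), np.float64(0.004414170618990216)]) sp (array([0.30244939, 0.2458304 , 0.16992193]), [np.float64(0.00018267498263971), np.float64(0.00018267498263970958)])
```

move_arm(
  deltas="-.0072 .0045 -.1 0 0 0;-.0072 .0045 -.1 0 0 0;0 0 -.1 0 0 0;0 0 -.08 0 0 0;0 0 -.05 0 0 0;0 0 -.028 0 0 0;0 0 0 0 0 0",
)

```text
time_s: 4.1
tool_pos: [0.4015, 0.1846, 0.0653]
orientation: [0.219, -3.132, 0.001]
force: [0.4, 0.2, -0.1]
grip_width: 0.0742
```

move_arm(
  deltas="0 0 0 0 0 0;0 0 0 0 0 0;0 0 0 0 0 0;0 0 0 0 0 0;0 0 0 0 0 0",
  claw=0,
  force=20,
)

```text
time_s: 4.52
tool_pos: [0.4026, 0.1843, 0.0666]
orientation: [-0.217, 3.133, 0.0]
force: [-0.0, 0.2, -0.5]
grip_width: 0.0456
```

move_arm(
  deltas="0 0 0 0 0 0;0 0 0 0 0 0;0 0 0 0 0 0;0 0 .1 0 0 0;0 0 .14 0 0 0;0 0 .14 0 0 0;0 0 .14 0 0 0;0 0 .1 0 0 0;0 0 .05 0 0 0;0 0 0 0 0 0",
)

```text
time_s: 5.35
tool_pos: [0.4033, 0.1845, 0.2362]
orientation: [-0.217, 3.129, 0.002]
force: [-0.4, 0.2, -1.2]
grip_width: 0.0255
```

move_arm(
  deltas=".0288 -.075 .01 .0067 -.0481 0;.0288 -.075 .01 .0067 -.0481 0;.0288 -.075 .01 .0067 -.0481 0;.0288 -.075 0 .0067 -.0481 0;.0288 -.075 0 .0067 -.0481 0;.0288 -.075 0 .0067 -.0481 0;.0288 -.075 0 .0067 -.0481 0;.0288 -.075 0 .0067 -.0481 0;0 0 0 0 0 0;0 0 0 0 0 0",
)

```text
time_s: 6.18
tool_pos: [0.4575, 0.039, 0.2398]
orientation: [-0.174, 2.548, 0.058]
force: [-0.2, -0.1, -0.8]
grip_width: 0.0252
```

Run:
```python
from h import *
from scipy.spatial.transform import Rotation as R
s=monitor.state();M=R.from_rotvec(s['orientation']).as_matrix();p=np.array(s['tool_pos']);print(s['time_s'],p,M.round(3).tolist(),s['grip_width'],s['force'])
P=p+M[:,2]*.0666
print('stopper origin pred',P)
C={n:cal(n) for n in('scene','side','wrist')}
ims=[save(n,n+'2.png') for n in C]
for n in C:
  for nm,X in(('org',P),('knobtop',P-M[:,2]*.076),('mouth',[.5127,.0412,.1655]),('cap',[.579,.0505,.156])):print(n,nm,proj(n,X,C[n]).round(1),end=' ')
  print([(d['centre'],d['confidence']) for d in nets.pinpoint(n,'spout')[:2]])
def cr(im,q,w=80):
  x,y=[int(v) for v in q];x=max(0,min(512-w,x-w//2));y=max(0,min(384-w*3//4,y-w*3//8));print('crop',x,y);return cv2.resize(im[y:y+w*3//4,x:x+w],(400,300),interpolation=2)
o=[cr(ims[0],proj('scene',P,C['scene'])),cr(ims[1],proj('side',P,C['side']))]
w=cv2.resize(ims[2],(400,300));cv2.imwrite('pics/d.png',np.vstack([np.hstack(o),np.hstack([w,w*0])])[:,:,::-1])
```

```text
6.1833 [0.45753163 0.03895553 0.2397567 ] [[-0.824, -0.137, 0.549], [-0.112, 0.991, 0.08], [-0.555, 0.004, -0.832]] 0.025183472043172846 [-0.20998232 -0.13104175 -0.82074066]
stopper origin pred [0.49412065 0.04425659 0.18436084]
scene org [266.4 174.3] scene knobtop [254.  150.5] scene mouth [270.2 183.3] scene cap [290. 198.] [([267.9, 181.2], 0.67), ([270.9, 112.1], 0.62)]
side org [239.6 162.9] side knobtop [221.9 147.5] side mouth [247.6 167.6] side cap [271.3 160.9] [([252.0, 170.6], 0.73), ([140.7, 141.0], 0.72)]
wrist org [256.4 209.1] wrist knobtop [256.6 255. ] wrist mouth [250.  204.7] wrist cap [251.2 235.9] []
crop 226 144
crop 199 132
```

View pics/d.png

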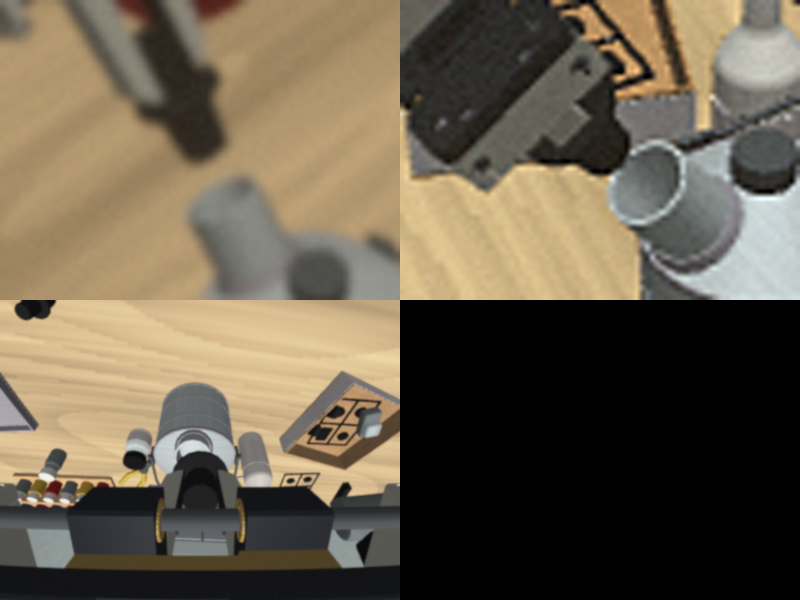

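The side view shows the stopper's narrow end at about (242,164) and the mouth at (248.6,168.6). I need the lateral offset from the wrist view, so I'll zoom in there.

Run:
```python
from h import *
im=cv2.imread('pics/wrist2.png');c=cal('wrist')
z=cv2.resize(im[90:240,150:350],(800,600),interpolation=2)
from numpy import array as A
u=A([-.568,-.0795,.819]);m=A([.5127,.0412,.1655]);e1=A([-.138,.990,0]);e2=np.cross(u,e1)
for r,k in((.019,.0),(.022,0)):
  q=A([proj('wrist',m+r*(np.cos(t)*e1+np.sin(t)*e2),c) for t in np.linspace(0,6.283,60)])
  cv2.polylines(z,[((q-[150,90])*4).astype(np.int32)],True,(0,255,0) if r<.02 else (0,0,255),1)
cv2.imwrite('pics/e.png',z)
```

```text
(no output)
```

View pics/e.png

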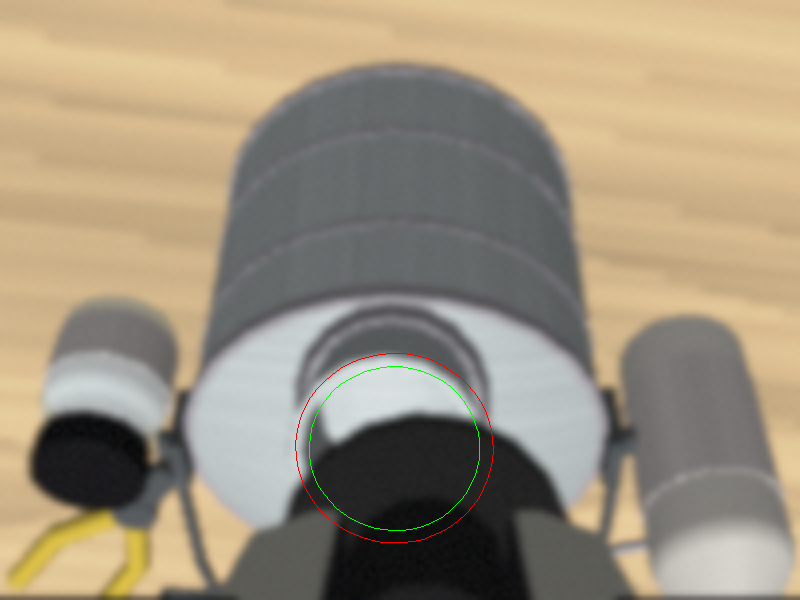

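The wrist view shows the predicted mouth circle, centred near (394,448) in the zoom, lining up with the real neck. The stopper axis sits slightly right of it at about x=425, roughly 5 mm in +y. I'll correct that and approach.

move_arm(
  deltas=".0238 -.0084 -.0218 .0009 -.0066 0;.0238 -.0084 -.0218 .0009 -.0066 0;0 0 0 0 0 0;0 0 0 0 0 0",
)

```text
time_s: 6.82
tool_pos: [0.47, 0.0356, 0.2299]
orientation: [-0.177, 2.525, 0.06]
force: [-0.5, -0.4, -0.5]
grip_width: 0.0259
```

```bash
cat > ins.py <<'E'
from h import *
from scipy.spatial.transform import Rotation as R
s=monitor.state();M=R.from_rotvec(s['orientation']).as_matrix();p=np.array(s['tool_pos'])
u=np.array([-.568,-.0795,.819]);m=np.array([.5135,.041,.1653]);e1=np.array([-.138,.990,0]);e2=np.cross(u,e1)
d=p+M[:,2]*.0666-m
print(s['time_s'],p.round(4),'toolz',M[:,2].round(3),'depth',-d@u,'lat e1',d@e1,'e2',d@e2,'grip',s['grip_width'],'F',np.round(s['force'],1))
E
python3 ins.py
```

```text
6.8167 [0.47   0.0356 0.2299] toolz [ 0.568  0.083 -0.819] depth -0.01141696617461702 lat e1 0.0009641342107390837 e2 -0.0012141258131019355 grip 0.025908979608621922 F [-0.5 -0.4 -0.5]
```

move_arm(
  deltas=".0169 .0015 -.026 0 0 0;.0169 .0015 -.026 0 0 0;.0169 .0015 -.026 0 0 0;.0169 .0015 -.026 0 0 0;0 0 0 0 0 0;0 0 0 0 0 0",
)

```text
time_s: 7.32
tool_pos: [0.487, 0.0371, 0.2038]
orientation: [-0.178, 2.524, 0.06]
force: [-0.9, 0.0, 0.2]
grip_width: 0.0252
```

```bash
python3 ins.py
```

```text
7.3167 [0.487  0.0371 0.2038] toolz [ 0.568  0.083 -0.818] depth 0.01967851571372787 lat e1 2.584601157342291e-05 e2 -0.00022199559572267692 grip 0.02519898260369815 F [-0.9  0.   0.2]
```

move_arm(
  deltas=".0083 .0012 -.012 0 0 0;.0083 .0012 -.012 0 0 0;.0083 .0012 -.012 0 0 0;0 0 0 0 0 0;0 0 0 0 0 0",
)

```text
time_s: 7.73
tool_pos: [0.4931, 0.0378, 0.1947]
orientation: [-0.177, 2.524, 0.06]
force: [-0.6, 0.1, -2.1]
grip_width: 0.0257
```

move_arm(
  deltas=".0045 .0006 -.0065 0 0 0;0 0 0 0 0 0;.0023 .0003 -.0033 0 0 0;0 0 0 0 0 0",
)

```text
time_s: 8.07
tool_pos: [0.4951, 0.0379, 0.1929]
orientation: [-0.177, 2.523, 0.06]
force: [-4.5, -1.6, 2.2]
grip_width: 0.0259
```

```bash
python3 ins.py
```

```text
8.0667 [0.4951 0.0379 0.1929] toolz [ 0.57   0.083 -0.818] depth 0.03331287366198498 lat e1 -0.00029525596832794346 e2 -0.0006972784672670312 grip 0.025915704266645394 F [-4.5 -1.6  2.2]
```

move_arm(
  deltas=".0023 .0003 -.0033 0 0 0;0 0 0 0 0 0;.0023 .0003 -.0033 0 0 0;0 0 0 0 0 0;0 0 0 0 0 0",
)

```text
time_s: 8.48
tool_pos: [0.4965, 0.038, 0.1921]
orientation: [-0.177, 2.521, 0.059]
force: [-12.0, -1.9, 15.5]
grip_width: 0.0259
```

Run:
```python
exec(open('ins.py').read())
a=save('side','f1.png');b=save('scene','f2.png')
z=np.hstack([cv2.resize(a[130:190,200:280],(400,300),interpolation=2),cv2.resize(b[150:210,235:315],(400,300),interpolation=2)])
cv2.imwrite('pics/f.png',z[:,:,::-1])
```

```text
8.4833 [0.4965 0.038  0.1921] toolz [ 0.571  0.083 -0.817] depth 0.03474853664775798 lat e1 -0.0003863157611626664 e2 -0.0015664065716829384 grip 0.025884421635251807 F [-12.   -1.9  15.5]
```

View pics/f.png

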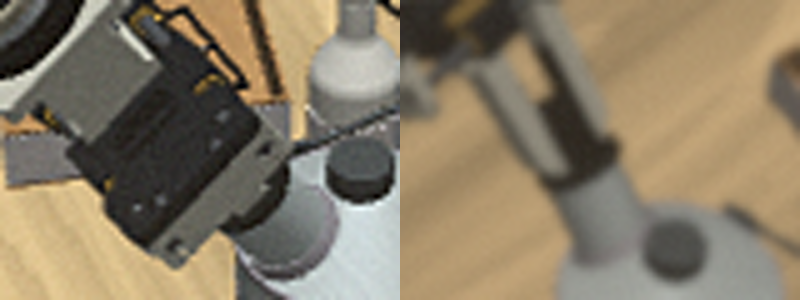

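The flange sits on the mouth in both views, and about 20 N of axial reaction agrees with that. I'll ease off, release, and retreat along the neck axis.

move_arm(
  deltas="-.0035 -.0005 .005 0 0 0;0 0 0 0 0 0",
)

```text
time_s: 8.75
tool_pos: [0.4953, 0.038, 0.1925]
orientation: [-0.177, 2.523, 0.06]
force: [-2.4, -0.7, -0.2]
grip_width: 0.0257
```

move_arm(
  deltas="0 0 0 0 0 0;0 0 0 0 0 0;0 0 0 0 0 0;0 0 0 0 0 0;0 0 0 0 0 0",
  claw=0.6,
)

```text
time_s: 9.17
tool_pos: [0.4954, 0.038, 0.1922]
orientation: [-0.177, 2.523, 0.06]
force: [-0.0, -0.2, -0.3]
grip_width: 0.0531
```

move_arm(
  deltas="-.03 -.0042 .0433 0 0 0;-.06 -.008 .087 0 0 0;-.06 -.008 .087 0 0 0;-.06 -.008 .087 0 0 0;0 0 .1 0 0 0;0 0 .1 0 0 0;0 0 0 0 0 0",
)

```text
time_s: 9.75
tool_pos: [0.4442, 0.0306, 0.3233]
orientation: [-0.177, 2.516, 0.058]
force: [0.8, 0.2, 0.7]
grip_width: 0.0555
```

Run:
```python
exec(open('ins.py').read())
c=[cal(n) for n in('side','scene','wrist')]
a=save('side','g1.png');b=save('scene','g2.png');w=save('wrist','g3.png')
z=np.vstack([np.hstack([cv2.resize(a[145:205,240:320],(400,300),interpolation=2),cv2.resize(b[175:235,260:340],(400,300),interpolation=2)]),np.hstack([cv2.resize(w,(400,300)),cv2.resize(a[145:205,230:310],(400,300),interpolation=2)])])
cv2.imwrite('pics/g.png',z[:,:,::-1])
```

```text
9.75 [0.4442 0.0306 0.3233] toolz [ 0.575  0.082 -0.814] depth -0.102993882422865 lat e1 -0.0005702767337728849 e2 -0.03384139396007858 grip 0.05546956963450236 F [0.8 0.2 0.7]
```

View pics/g.png

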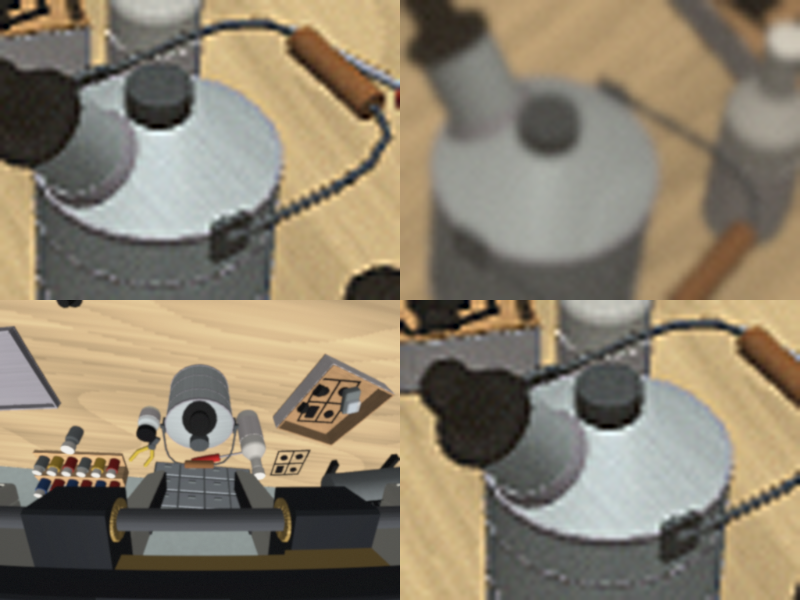

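The stopper is home and released, with its flange flush all round, and the can hasn't moved: the cap is still at side (271.6,160.4). Next I'll untilt, turn the jaws to the can's x axis, and go above the grip.

move_arm(
  deltas=".098 .014 -.008 -.009 .0643 0;.098 .014 -.008 -.009 .0643 0;.098 .014 -.008 -.009 .0643 0;.098 .014 -.008 -.009 .0643 0;.098 .014 -.008 -.009 .0643 0;.098 .014 -.008 -.009 .0643 0;.098 .014 -.008 0 0 -.0714;.098 .014 -.008 0 0 -.0714;.098 .014 -.008 0 0 -.0714;.098 .014 -.008 0 0 -.0714",
  claw=0.41,
)

```text
time_s: 10.73
tool_pos: [0.6886, 0.0664, 0.2952]
orientation: [-0.491, -3.101, -0.005]
force: [-0.0, 0.3, 0.9]
grip_width: 0.0384
```

move_arm(
  deltas="0 0 0 0 0 -.0714;0 0 0 0 0 -.0714;0 0 0 0 0 -.0714;0 0 0 0 0 -.0714;0 0 0 0 0 -.0714;0 0 0 0 0 -.0714;0 0 0 0 0 -.0714;0 0 0 0 0 -.0714;0 0 0 0 0 -.0714;0 0 0 0 0 -.0714",
)

```text
time_s: 11.57
tool_pos: [0.6875, 0.0661, 0.2956]
orientation: [-2.067, -2.366, -0.0]
force: [-1.1, 0.0, 0.2]
grip_width: 0.0384
```

move_arm(
  deltas="0 0 0 0 0 0;0 0 0 0 0 0",
)

```text
time_s: 11.73
tool_pos: [0.6876, 0.066, 0.2964]
orientation: [2.056, 2.374, 0.001]
force: [1.1, 0.7, -0.2]
grip_width: 0.0384
```

Run:
```python
from h import *
from scipy.spatial.transform import Rotation as R
s=monitor.state();M=R.from_rotvec(s['orientation']).as_matrix();print(s['time_s'],np.round(s['tool_pos'],4),M.round(3).tolist(),np.round(s['joints'],2),s['grip_width'])
c=cal('wrist');w=save('wrist','i.png')
B=lambda x,y,z:[.579+x*.9903-y*.138,.0505+x*.138+y*.9903,z]
for nm,X in(('grip',B(.11,0,.114)),('g+',B(.11,.032,.114)),('g-',B(.11,-.032,.114)),('cap',B(0,0,.156)),('piv+',B(0,.07,.108)),('piv-',B(0,-.07,.108))):
  q=proj('wrist',X,c);print(nm,q.round(1));cv2.circle(w,tuple(int(round(v)) for v in q),2,(0,255,0),-1)
print([(d['centre'],d['confidence']) for d in nets.pinpoint('wrist','grip')[:2]],[(d['box'],d['confidence']) for d in nets.boxes_of('wrist','grip')[:2]])
cv2.imwrite('pics/j.png',w[:,:,::-1])
```

```text
11.7333 [0.6876 0.066  0.2964] [[-0.143, 0.99, 0.001], [0.99, 0.143, -0.0], [-0.0, 0.001, -1.0]] [ 0.03  0.57  1.17 -0.    1.4  -0.12] 0.03841243805038639
grip [255.8 178.4]
g+ [255.9 151.8]
g- [255.6 203.8]
cap [152.1 186.5]
piv+ [161.8 118.4]
piv- [170.5 230. ]
[([256.1, 180.1], 0.82)] [([248.1, 152.8, 17.0, 53.6], 0.62)]
```

View pics/j.png

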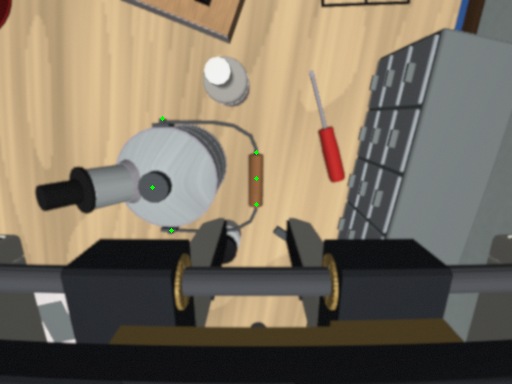

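The grip shows at (256,180), within 2 px of the prediction, and the stopper is seated in the spout at (85,188). I'll descend and grasp the grip.

move_arm(
  deltas="0 0 -.14 0 0 0;0 0 -.14 0 0 0;0 0 -.14 0 0 0;0 0 -.14 0 0 0;0 0 -.08 0 0 0;.002 0 -.05 0 0 0;.002 0 -.026 0 0 0;0 0 0 0 0 0;0 0 0 0 0 0",
)

```text
time_s: 12.63
tool_pos: [0.6895, 0.066, 0.1206]
orientation: [2.058, 2.368, 0.005]
force: [-0.8, -0.7, 0.2]
grip_width: 0.0385
```

move_arm(
  deltas="0 0 0 0 0 0;0 0 0 0 0 0;0 0 0 0 0 0;0 0 0 0 0 0;0 0 0 0 0 0",
  claw=0,
  force=12,
)

```text
time_s: 13.05
tool_pos: [0.6884, 0.0659, 0.1194]
orientation: [2.06, 2.369, 0.002]
force: [-4.3, 0.1, -0.2]
grip_width: 0.0173
```

```bash
python3 -c "
import numpy as np
b=np.linspace(.055,1.56,16)
for i in range(15):
  d=.11*(np.cos(b[i+1])-np.cos(b[i]))/.25;z=.11*(np.sin(b[i+1])-np.sin(b[i]))/.25
  print('%.4f %.4f %.4f 0 0 0;'%(d*.9903,d*.138,z),end='' if (i+1)%5 else '\n')"
```

```text
-0.0046 -0.0006 0.0439 0 0 0;-0.0089 -0.0012 0.0432 0 0 0;-0.0132 -0.0018 0.0421 0 0 0;-0.0173 -0.0024 0.0405 0 0 0;-0.0212 -0.0030 0.0386 0 0 0;
-0.0249 -0.0035 0.0362 0 0 0;-0.0284 -0.0040 0.0335 0 0 0;-0.0316 -0.0044 0.0305 0 0 0;-0.0344 -0.0048 0.0272 0 0 0;-0.0370 -0.0052 0.0235 0 0 0;
-0.0391 -0.0055 0.0197 0 0 0;-0.0409 -0.0057 0.0156 0 0 0;-0.0422 -0.0059 0.0114 0 0 0;-0.0431 -0.0060 0.0071 0 0 0;-0.0436 -0.0061 0.0027 0 0 0;
```

move_arm(
  deltas="-.0046 -.0006 .0439 0 0 0;-.0089 -.0012 .0432 0 0 0;0 0 0 0 0 0",
)

```text
time_s: 13.3
tool_pos: [0.6861, 0.0655, 0.1441]
orientation: [2.057, 2.367, 0.006]
force: [-2.7, 0.3, -0.4]
grip_width: 0.0175
```

move_arm(
  deltas="-.0132 -.0018 .0421 0 0 0;-.0173 -.0024 .0405 0 0 0;-.0212 -.003 .0386 0 0 0;0 0 0 0 0 0",
)

```text
time_s: 13.63
tool_pos: [0.6725, 0.0636, 0.1743]
orientation: [2.058, 2.367, 0.006]
force: [3.7, 0.8, 2.4]
grip_width: 0.0177
```

move_arm(
  deltas="-.0209 -.0029 .0382 0 0 0;-.0264 -.0037 .0345 0 0 0;-.0306 -.0043 .0315 0 0 0;0 0 0 0 0 0",
)

```text
time_s: 13.97
tool_pos: [0.6518, 0.0608, 0.199]
orientation: [2.059, 2.369, 0.003]
force: [-1.0, 1.0, 0.3]
grip_width: 0.0178
```

move_arm(
  deltas="-.0344 -.0048 .0272 0 0 0;-.037 -.0052 .0235 0 0 0;0 0 0 0 0 0",
)

```text
time_s: 14.22
tool_pos: [0.6339, 0.0584, 0.2113]
orientation: [2.059, 2.369, 0.003]
force: [0.2, 0.6, 2.0]
grip_width: 0.0176
```

move_arm(
  deltas="-.0391 -.0055 .0217 0 0 0;-.0409 -.0057 .0166 0 0 0;0 0 0 0 0 0",
)

```text
time_s: 14.47
tool_pos: [0.6135, 0.0555, 0.22]
orientation: [2.06, 2.37, 0.001]
force: [-2.4, 0.1, -1.5]
grip_width: 0.0174
```

move_arm(
  deltas="-.0422 -.0059 .0114 0 0 0;-.0431 -.006 .0071 0 0 0;-.0436 -.0061 .0027 0 0 0;0 0 0 0 0 0;0 0 0 0 0 0",
)

```text
time_s: 14.88
tool_pos: [0.5826, 0.0511, 0.2244]
orientation: [2.06, 2.37, 0.001]
force: [-0.2, 0.3, -5.5]
grip_width: 0.0175
```

Run:
```python
exec(open('ins.py').read())
a=save('side','k1.png');b=save('scene','k2.png')
cv2.imwrite('pics/k.png',np.hstack([cv2.resize(a[110:230,210:340],(400,369),interpolation=2),cv2.resize(b[140:260,240:370],(400,369),interpolation=2)])[:,:,::-1])
```

```text
14.8833 [0.5826 0.0511 0.2244] toolz [ 0.002 -0.001 -1.   ] depth 0.04627787941014802 lat e1 0.0004005636344048544 e2 -0.052943976580293185 grip 0.017519523071891314 F [-0.2  0.3 -5.5]
```

View pics/k.png

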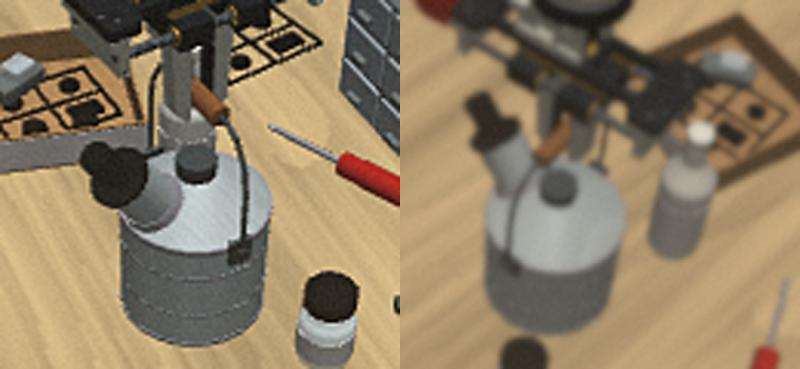

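The bail is upright in the picture and the can is standing with the stopper home. I'll firm up the grip and lift smoothly.

move_arm(
  deltas="0 0 0 0 0 0;0 0 0 0 0 0;0 0 .01 0 0 0;0 0 .02 0 0 0;0 0 .03 0 0 0;0 0 .04 0 0 0;0 0 .05 0 0 0;0 0 .05 0 0 0;0 0 .05 0 0 0;0 0 .05 0 0 0",
  claw=0,
  force=40,
)

```text
time_s: 15.82
tool_pos: [0.583, 0.0512, 0.3018]
orientation: [2.058, 2.368, 0.004]
force: [-0.7, 0.1, -6.5]
grip_width: 0.0169
```

move_arm(
  deltas="0 0 .05 0 0 0;0 0 .04 0 0 0;0 0 .03 0 0 0;0 0 .02 0 0 0;0 0 .01 0 0 0;0 0 0 0 0 0;0 0 0 0 0 0;0 0 0 0 0 0",
)

```text
time_s: 16.48
tool_pos: [0.5828, 0.0511, 0.3368]
orientation: [2.06, 2.369, 0.002]
force: [-0.5, 0.2, -6.4]
grip_width: 0.0167
```

Run:
```python
exec(open('ins.py').read())
C={n:cal(n) for n in('side','scene')}
a=save('side','l1.png');b=save('scene','l2.png')
# refine tray from corner picks with lines: pinpoint again
for n in C:print(n,[(d['centre'],d['confidence']) for d in nets.pinpoint(n,'tray')[:1]])
z=np.hstack([cv2.resize(a[90:230,200:352],(400,369),interpolation=2),cv2.resize(b[265:385,110:240],(400,369),interpolation=2)])
cv2.imwrite('pics/l.png',z[:,:,::-1])
```

```text
16.4833 [0.5828 0.0511 0.3368] toolz [ 0.002 -0.001 -1.   ] depth -0.04570531703485954 lat e1 0.0004204630912307674 e2 -0.11758609703960732 grip 0.01674373190119271 F [-0.5  0.2 -6.4]
side [([355.9, 336.1], 0.62)]
scene [([171.7, 318.4], 0.94)]
```

View pics/l.png

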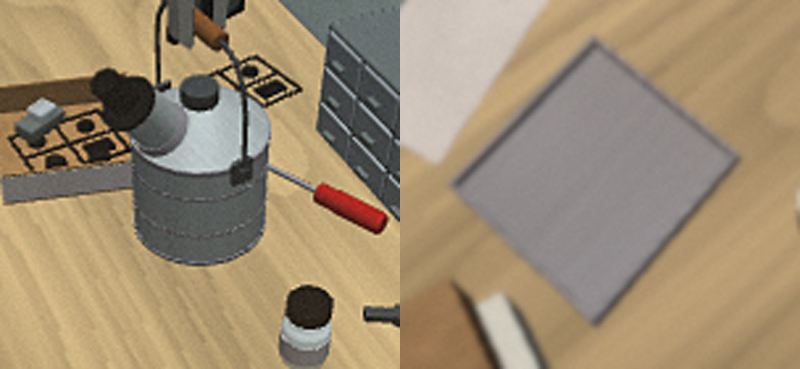

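The can hangs level in the lifted view with the stopper in. The tray corners in the crop give scene pixels (173,277.4), (219.8,316), (173.7,370.6) and (126.9,325.1).

Run:
```python
from h import *
P=np.array([onz('scene',c,.02) for c in((173,277.4),(219.8,316),(173.7,370.6),(126.9,325.1))]);print(P.round(4),P.mean(0),np.linalg.norm(P-np.roll(P,1,0),axis=1))
Q=np.array([onz('side',c,.02) for c in((360,287),(416,346),(300,326))]);print(Q.round(4),(Q[1]+Q[2])/2)
print(onz('scene',(171.7,318.4),0),onz('side',(355.9,336.1),0),tri([ray('scene',(171.7,318.4)),ray('side',(355.9,336.1))]))
```

```text
[[ 0.4886 -0.2913  0.02  ]
 [ 0.6552 -0.2648  0.02  ]
 [ 0.6849 -0.4286  0.02  ]
 [ 0.5179 -0.454   0.02  ]] [ 0.58664454 -0.35967098  0.02      ] [0.16529312 0.1687507  0.16645427 0.16891185]
[[ 0.6463 -0.2723  0.02  ]
 [ 0.6717 -0.4332  0.02  ]
 [ 0.4819 -0.3011  0.02  ]] [ 0.57677567 -0.36714024  0.02      ]
[ 0.57067247 -0.35787714  0.        ] [ 5.82901842e-01 -3.59190005e-01  1.11022302e-16] (array([ 0.57688842, -0.36103425,  0.01248675]), [np.float64(0.0026534687195460113), np.float64(0.0026534687195457667)])
```

move_arm(
  deltas="0 -.02 0 0 0 0;0 -.05 0 0 0 0;0 -.08 0 0 0 0;0 -.1 0 0 0 0;0 -.1 0 0 0 0;0 -.1 0 0 0 0;0 -.1 0 0 0 0;0 -.1 0 0 0 0;0 -.1 0 0 0 0;0 -.1 0 0 0 0",
)

```text
time_s: 17.52
tool_pos: [0.5824, -0.1637, 0.3375]
orientation: [2.059, 2.368, 0.003]
force: [0.9, -0.4, -5.9]
grip_width: 0.0167
```

move_arm(
  deltas="0 -.1 0 0 0 0;0 -.1 0 0 0 0;0 -.1 0 0 0 0;0 -.1 0 0 0 0;0 -.1 0 0 0 0;0 -.1 0 0 0 0;0 -.1 0 0 0 0;0 -.06 0 0 0 0;0 -.03 0 0 0 0;.008 -.008 0 0 0 0",
)

```text
time_s: 18.35
tool_pos: [0.5841, -0.3627, 0.3371]
orientation: [2.062, 2.367, 0.002]
force: [-1.1, -0.1, -6.1]
grip_width: 0.0169
```

move_arm(
  deltas="0 0 -.02 0 0 0;0 0 -.04 0 0 0;0 0 -.06 0 0 0;0 0 -.06 0 0 0;0 0 -.06 0 0 0;0 0 -.05 0 0 0;0 0 -.03 0 0 0;0 0 -.01 0 0 0;0 0 0 0 0 0;0 0 0 0 0 0",
)

```text
time_s: 19.18
tool_pos: [0.5852, -0.3609, 0.2557]
orientation: [2.058, 2.368, 0.003]
force: [-0.3, -0.4, -5.3]
grip_width: 0.0168
```

Run:
```python
exec(open('ins.py').read())
a=save('side','m1.png');b=save('scene','m2.png')
c=cal('scene');d=cal('side')
for n,C in(('scene',c),('side',d)):
  print(n,'pred cap under tcp',proj(n,[p[0]-.002,p[1],p[2]-.0654],C))
z=np.hstack([cv2.resize(a[200:384,270:470],(400,368),interpolation=2),cv2.resize(b[205:389,90:290],(400,358),interpolation=2)[:368] if 0 else cv2.resize(b[200:384,90:290],(400,368),interpolation=2)])
cv2.imwrite('pics/m.png',z[:,:,::-1])
```

```text
19.1833 [ 0.5852 -0.3609  0.2557] toolz [ 0.004 -0.001 -1.   ] depth -0.010533008057678013 lat e1 -0.40784257986763917 e2 -0.026612441428078042 grip 0.01682229068584884 F [-0.3 -0.4 -5.3]
scene pred cap under tcp [156.90777627 293.69809944]
side pred cap under tcp [374.57207881 285.37641014]
```

View pics/m.png

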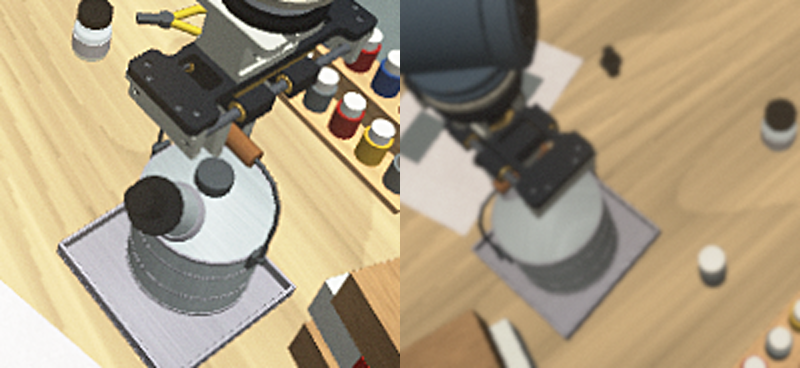

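The can hangs over the tray with its body inside the rim in both views. Side shows the cap at (377.5,286), against a predicted (374.6,285.4), so it is about 5 mm to +x. I'll nudge -4 mm in x and lower gently. The 12 allowed views are used, so the remaining checks will be numeric.

move_arm(
  deltas="-.008 0 -.02 0 0 0;-.008 0 -.02 0 0 0;0 0 -.02 0 0 0;0 0 -.02 0 0 0;0 0 -.01 0 0 0;0 0 -.006 0 0 0;0 0 0 0 0 0;0 0 0 0 0 0",
)

```text
time_s: 19.95
tool_pos: [0.5811, -0.3609, 0.2311]
orientation: [2.059, 2.369, 0.003]
force: [-0.9, 0.6, -5.8]
grip_width: 0.0168
```

move_arm(
  deltas="0 0 -.006 0 0 0;0 0 0 0 0 0;0 0 -.004 0 0 0;0 0 0 0 0 0",
)

```text
time_s: 20.28
tool_pos: [0.5812, -0.3609, 0.2289]
orientation: [2.058, 2.368, 0.003]
force: [1.3, 0.8, -2.7]
grip_width: 0.017
```

move_arm(
  deltas="0 0 -.004 0 0 0;0 0 0 0 0 0;0 0 0 0 0 0",
)

```text
time_s: 20.53
tool_pos: [0.5811, -0.3608, 0.2279]
orientation: [2.059, 2.369, 0.003]
force: [0.9, 0.8, 0.3]
grip_width: 0.0168
```

Touchdown came at the expected height of about 0.2284, and the load is now zero. I'll release.

move_arm(
  deltas="0 0 0 0 0 0;0 0 0 0 0 0;0 0 0 0 0 0;0 0 0 0 0 0;0 0 0 0 0 0;0 0 0 0 0 0",
  claw=0.45,
)

```text
time_s: 21.03
tool_pos: [0.5809, -0.3609, 0.2275]
orientation: [2.059, 2.369, 0.003]
force: [0.3, -0.5, 0.6]
grip_width: 0.0416
```

move_arm(
  deltas="0 0 .02 0 0 0;0 0 .05 0 0 0;0 0 .1 0 0 0;0 0 .12 0 0 0;0 0 .12 0 0 0;0 0 .12 0 0 0;0 0 0 0 0 0;0 0 0 0 0 0",
)

```text
time_s: 21.7
tool_pos: [0.5813, -0.3611, 0.3629]
orientation: [2.056, 2.366, 0.004]
force: [-0.7, -0.1, -1.6]
grip_width: 0.042
```

Run:
```python
exec(open('ins.py').read())
C={n:cal(n) for n in('scene','side','wrist')}
for n in C:
  save(n,'n_'+n+'.png')
  for o in('can','spout','stopper','grip','tray'):
    print(n,o,[(np.round(d['centre'],1).tolist(),round(d['confidence'],2)) for d in nets.pinpoint(n,o)[:3]])
  x,y,a=.583,-.361,.139
  B=lambda X,Y,Z:[x+X*np.cos(a)-Y*np.sin(a),y+X*np.sin(a)+Y*np.cos(a),Z+.004]
  print(n,'PRED can',proj(n,B(0,0,0),C[n]).round(1),'cap',proj(n,B(0,0,.156),C[n]).round(1),'mouth',proj(n,B(-.067,0,.1655),C[n]).round(1),'stop',proj(n,B(-.0475,0,.1377),C[n]).round(1),'knob',proj(n,B(-.081,0,.186),C[n]).round(1),'grip',proj(n,B(0,0,.218),C[n]).round(1))
```

```text
21.7 [ 0.5813 -0.3611  0.3629] toolz [ 0.007 -0.003 -1.   ] depth -0.10049816045036686 lat e1 -0.4076639370467823 e2 -0.08494082794549923 grip 0.04203058141679102 F [-0.7 -0.1 -1.6]
scene can [([172.5, 324.0], 0.89), ([262.4, 135.7], 0.56)]
scene spout [([271.3, 112.2], 0.58), ([142.6, 280.5], 0.54)]
scene stopper [([307.7, 294.7], 0.68), ([149.3, 288.9], 0.52)]
scene grip [([151.7, 288.4], 0.76), ([241.3, 93.5], 0.44)]
scene tray []
scene PRED can [173.2 322.2] cap [159.9 299. ] mouth [139.1 279.1] stop [147.8 289.3] knob [132.7 271.4] grip [153.4 287.7]
side can [([360.5, 332.8], 0.96), ([126.9, 193.8], 0.73)]
side spout [([347.6, 311.6], 0.72), ([138.7, 141.0], 0.61)]
side stopper [([353.2, 316.2], 0.76)]
side grip [([380.9, 274.5], 0.93)]
side tray [([386.8, 268.2], 0.6)]
side PRED can [356.7 335.9] cap [371.2 294.9] mouth [343. 310.] stop [349.3 312.8] knob [338.3 307.6] grip [378.2 275. ]
wrist can [([258.0, 161.1], 0.74)]
wrist spout [([208.7, 180.5], 0.94)]
wrist stopper [([225.1, 173.7], 0.8)]
wrist grip [([256.7, 188.8], 0.84), ([258.6, 158.7], 0.63)]
wrist tray []
wrist PRED can [255.5 156.8] cap [256.  174.2] mouth [202.  175.9] stop [220.3 171.5] knob [186.8 179.6] grip [256.3 186.2]
```

All three cameras agree with the expected pose to within a few pixels: upright can, seated stopper and raised bail in the tray. Handing in.

```bash
python3 -c "
from plant import ticket,monitor
print(ticket.finish_job(),monitor.state()['time_s'])"
```

```text
the job is handed in; nothing more can be done
the job is handed in; nothing more can be done
```

I put the thinner can away: it stands upright in the spill tray with the larger stopper home in the spout, the bail upright, and the gripper clear. The job took about 22 of the 72 s.

**What I did:**
- Pushed the stopper in along the spout until the arm felt about 20 N and measured the insertion at 34 mm, then let go of it.
- Swung the bail up along its arc; forces stayed under about 6 N and the can stayed standing.
- Lifted the can by the grip, carried it over, and lowered it until the load fell to zero. That happened about 4 mm higher than on the table, which matches the tray floor rather than the rim.

**Last checks:**
- After release, the can, spout, stopper and grip were mostly within about 5 px of where an upright, stoppered can should appear, in all three cameras.
- The side and wrist views put the can about 5 mm off the tray centre, against 19 mm of free room. The tray centre itself is only known to about 5 mm, because the two fixed cameras differed by that much.
- The tray was not recognised correctly in the last pictures because the can covers it.
- I had used all 12 picture views, so this final check was by numbers only.
- I did not re-measure the other items on the table at the end. Nothing in the moves or forces suggested that any were touched.

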